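Turn the spice carousel until the pepper mill is at the front

TASK

Bring the pepper mill round to the front: turn the wooden spice turntable by pushing its rim, or the little posts on the rim, gently with the fingertips, until the mill stands in line with the pointer that sticks out of the foot. Do not touch, lift or topple the mill or anything else that stands on the turntable, and leave the onion, the tin and the mug where they are. Finish with the turntable at rest.

Things in the scene. Friction and masses are not known exactly. Their poses are not given: they have to be found in the camera images.
- stand: fixed foot of darker wood of the turntable, flat on the worktop and not movable: a disc 230 mm across with a tongue 30 mm wide and 11 mm high that sticks out from under the plate as the pointer, roughly towards the robot. Origin on the turning axis at worktop height, z up; its -x axis points along the tongue
- pointer (a point): top of the rounded end of the tongue, 200 mm from the turning axis in the stand's -x direction, 11 mm above the worktop; does not move
- turntable (a joint): angle of the round plate of light wood on the stand, rad, 0 at the start, growing anticlockwise seen from above; turns without end either way. The plate is 350 mm across, its underside 16 mm and its top 32 mm above the worktop. It turns freely against a light friction of about 1 N at the rim and stops at once when no longer pushed
- post_0 (a point): head of one of eight equal upright light-wood finger posts on the rim of the plate, at 45 degree spacing and 165 mm from the turning axis; each is 14 mm thick with a 17 mm round head, and its head centre, this point, is 61 mm above the worktop (29 mm above the plate; top at 70 mm). They are part of the plate and turn with it; push against the side of any of them, or drag the plate's edge
- pepper_mill: the brown turned-wood pepper mill with a small metal ball on top, 58 mm across, 150 mm tall, the tallest thing on the turntable; stands loose on the turntable about 60 mm from its centre; origin at the centre of its underside, z up
- spice_jar_a: small glass spice jar with a black cap, 41 mm across, 105 mm tall; stands loose on the turntable about 60 mm from its centre; origin at the centre of its underside, z up
- spice_jar_b: small glass spice jar with a black cap, 41 mm across, 105 mm tall; stands loose on the turntable about 60 mm from its centre; origin at the centre of its underside, z up
- salt_shaker: grey salt shaker with a domed top, 44 mm across, 90 mm tall; stands loose on the turntable about 60 mm from its centre; origin at the centre of its underside, z up
- dropper_bottle: small brown bottle with a black dropper cap, 34 mm across, 102 mm tall; stands loose on the turntable about 60 mm from its centre; origin at the centre of its underside, z up
- onion: brown onion, about 75 mm, loose on the worktop left of the turntable; origin at its underside
- tin: low food tin, 75 mm across, 58 mm tall, loose on the worktop left of the turntable; origin at its underside
- mug: white mug, 88 mm across and 100 mm tall, 128 mm over its handle, loose at the front edge of the worktop to the right; origin at its underside

How it is judged:
At the end, for the whole second after the job is handed in: The pepper mill stands on the pointer's side of the turntable, its centre within 17 mm sideways of the line from the turning axis through the pointer; the turntable is at rest (under 0.05 rad/s); all five things on it stand upright (within 0.15 rad) and within 110 mm of its axis (x of pepper_mill in the frame of stand below -0.03 m and y of pepper_mill in the frame of stand between -0.017 and 0.017 m and velocity of joint turntable between -0.05 and 0.05 rad/s and angle between each of pepper_mill, spice_jar_a, salt_shaker, spice_jar_b, dropper_bottle's own z axis and vertical below 0.15 rad and horizontal distance between each of pepper_mill, spice_jar_a, salt_shaker, spice_jar_b, dropper_bottle and stand below 0.11 m); the robot touches nothing.
It fails at once if the robot touches the mill, a jar or another thing standing on the turntable (contact force between any of the fingers, the arm and pepper_mill above 1 N or contact force between any of the fingers, the arm and spice_jar_a above 1 N or contact force between any of the fingers, the arm and salt_shaker above 1 N or contact force between any of the fingers, the arm and spice_jar_b above 1 N or contact force between any of the fingers, the arm and dropper_bottle above 1 N).
It fails at once if a thing on the turntable is lifted or tips over (height (world z) of any of pepper_mill, spice_jar_a, salt_shaker, spice_jar_b, dropper_bottle above 0.05 m or angle between any of pepper_mill, spice_jar_a, salt_shaker, spice_jar_b, dropper_bottle's own z axis and vertical above 0.5 rad).
It fails at once if the onion, the tin or the mug is moved (distance of any of onion, tin, mug from where it was at the start of the episode above 0.03 m).
It fails at once if the turntable is whirled round (over 2.5 rad/s) (velocity of joint turntable above 2.5 rad/s or velocity of joint turntable below -2.5 rad/s).
It also fails if it takes over 64 s, if anything falls off the work surface, if the arm or the gripper's body presses on something with over 40 N, if the wrist force passes 120 N, or if a joint passes its speed limit or range.

ROBOT

A 6-joint arm with a two-finger parallel gripper is mounted at the origin on a cart in front of the work surface, level with it; the furniture and walls round the work are solid. World frame = base frame: x ahead of the robot, y to its left, z up, the work surface at z = 0. Lengths are in m, angles in rad, forces in N, time in s.
With the tool pointing down it reaches from about 0.15 to 0.775 m from the base axis. Payload 6.1 kg.
Tool frame: the origin (TCP) lies on the front face of the gripper's body, between the roots of the fingers; the fingertips stand 73 mm ahead of it and the grasp point (between the pads) lies 54 mm ahead of it; z points along the fingers, y is the line along which they close (so a half turn about z gives the same grasp; the last joint's range is limited). The gripper opens to 85 mm and grips with 20 to 120 N. Pads are 22 mm wide; open, the fingers measure 114 mm over their backs; the gripper's body (76 mm by 85 mm) begins 54 mm behind the grasp point. The pads swing forward as they close: fully open they stand 13 mm farther back than shut.
Start: joints at [-1.212, 0.126, -0.04, 1.405, 0, 1.571], TCP at [0.184, -0.492, 0.304] pointing down, gripper open.
Joint ranges: [-2.72, 2.72], [-0.95, 1.95], [-1.27, 1.35], [-1.78, 2.02], [-1.46, 1.47], [-3.14, 3.14]. Speed limits (rad/s): [2.39, 2.39, 3.01, 3.14, 3.14, 3.14].

INTERFACE

Orientations are given as a rotation vector (axis times angle).
In Python, from bench import state, capture, close_job gives the robot as it stands.
- The arm moves only by the tool servo_tool, never from a script. Its argument "steps" is a list that holds one entry, the list of rows, each a list of 6 numbers: the shift along the tool's x, y, z in cm, then the turn, a rotation vector about the tool's x, y, z in degrees. A call has exactly 8 rows; each row shifts and turns the commanded pose from where the row before left it, along the tool's axes as they then stand; what a row does not reach is not made up. A row lasts 1/12 s, in which the tool goes at most 41.7 mm and 7.16 degrees, less where a joint would pass 70% of its speed; a pose out of reach is approached as far as the arm can. A call with a gripper value outside its range is refused whole. "hand" is the finger opening in cm, from 0 to 8.54, set as the call begins (left out, the last holds). The fingers move at their own pace and stop on an object; the grip force is fixed at half the most. Time passes only in rows, so rows that do not move let the fingers close, or fill a call up. It gives the time, the measured TCP pose, the force, the opening and the grip force at its end, in the units of the state.
- state(): the state, without advancing time (a new reading comes with each control period).
- capture(name): name is "side" or "top" or "wrist"; returns a dict with "color" (480x640x3 uint8, red, green, blue), "fx", "fy", "cx", "cy" (pixels), "view" (4x4, takes a point from world to camera coordinates); the wrist camera has in their place "hand_eye" (4x4, takes a point from camera to tool coordinates, whose origin is the TCP and whose axes are the flange's). Camera axes: x right, y down, z forward; pixel columns grow to the right and rows downward; lengths in m; the calibration is good to about 2 mm. A picture is of the moment at which its call begins: read the wrist's pose just before it. There is no depth.
- close_job(): hands the job in; it is judged then, once.
The state is a dict: "t": time; "q": joint angles; "dq": joint speeds; "tau": joint torques, N m; "ee_pos": TCP position; "tcp_rot": TCP orientation; "contact_force": force on the tool from outside, world axes, zero at the start; "torque": the same for the moment, N m; "opening": finger opening in m; "finger_force": force on a finger pad.
Only numpy, scipy, OpenCV 4.12 (cv2) and the standard library are available. Lean on these libraries where they do the work, as an engineer would, in place of code of your own. Each camera call takes 0.05 s, during which the arm holds its last target. There are 200 camera calls.

## Working session

There is one attempt and no reset: what is moved stays moved. The work goes in short steps, Python scripts to look and compute and a tool call to move; the robot and the scene stay as the last step left them, time stands still between calls to the robot, and variables do not carry over. Pictures are saved under pics/ and viewed, at most 10 in all, crops included, and the job is handed in when it is done.

Besides the shell and the picture viewer there is one more tool, called after "Emit:" as name(argument=value, ...) on one line, values as JSON. servo_tool: Moves the arm, as the interface text tells. Its arguments: {"type":"object","properties":{"steps":{"type":"array","items":{"type":"array","items":{"type":"array","items":{"type":"number"}}}},"hand":{"type":"number"}},"required":["steps"]}

```bash
mkdir -p pics
cat > h.py <<'E'
import numpy as np,cv2
from bench import state,capture
def ray(c,u,v,z):
    V=np.array(c["view"]);R=V[:3,:3];o=-R.T@V[:3,3]
    d=R.T@np.array([(u-c["cx"])/c["fx"],(v-c["cy"])/c["fy"],1]);return o+d*(z-o[2])/d[2]
def proj(c,p):
    V=np.array(c["view"]);q=V[:3,:3]@p+V[:3,3];return c["fx"]*q[0]/q[2]+c["cx"],c["fy"]*q[1]/q[2]+c["cy"]
E
python3 - <<'E'
from h import *
for n in("top","side"):
    c=capture(n);cv2.imwrite(f"pics/{n}0.png",c["color"][:,:,::-1])
    V=np.array(c["view"]);print(n,c["fx"],-V[:3,:3].T@V[:3,3],V[:3,:3].round(2).tolist())
s=state();print(s["t"],s["ee_pos"],s["tcp_rot"],s["opening"])
E
```

```text
top 506.524580191837 [-0.15947534  0.25611147  1.53800318] [[-0.27, -0.96, 0.01], [-0.86, 0.23, -0.46], [0.45, -0.13, -0.89]]
side 487.1465086965344 [ 1.03912244 -0.38888757  1.15979444] [[0.68, 0.74, 0.0], [0.64, -0.59, -0.5], [-0.37, 0.34, -0.87]]
0.1 [ 0.1842752  -0.49133254  0.30322515] [-3.08983834e+00 -5.60370670e-01  3.85342611e-04] 0.08515390985671795
```

View pics/top0.png

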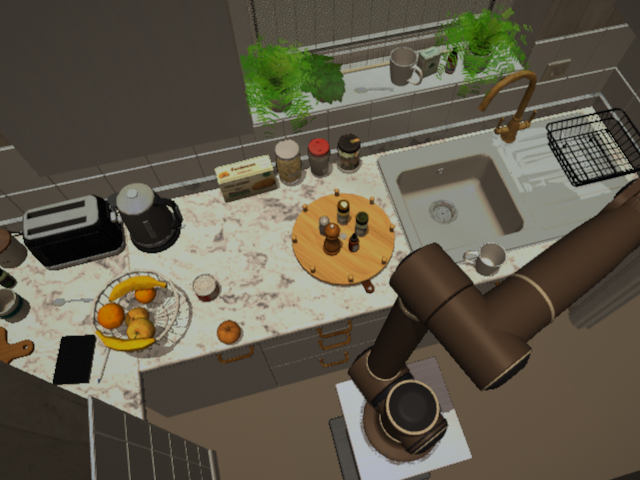

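View pics/side0.png

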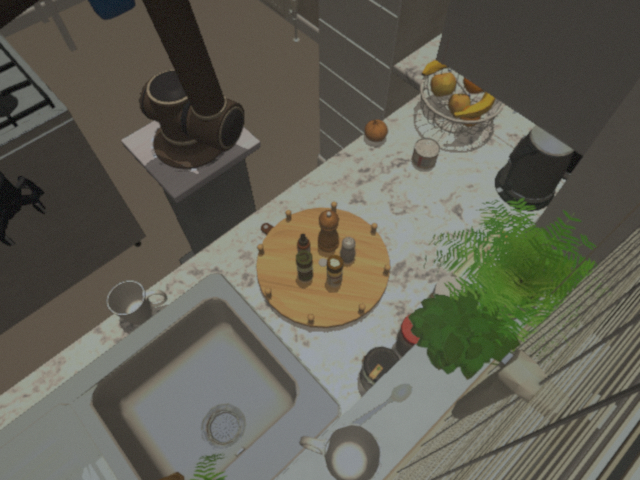

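The top view shows the plate centred near (343,238), the pointer at (369,286) and the mill at (332,240). The side view shows the pointer at (266,228) and the mill at (328,230). Next I'll measure these.

Run:
```python
from h import *
C={}
for n,seed,box in(("top",(343,270),(280,180,410,300)),("side",(330,305),(245,195,400,335))):
    c=capture(n);C[n]=c
    hsv=cv2.cvtColor(c["color"],cv2.COLOR_RGB2HSV)
    m=((hsv[...,0]>8)&(hsv[...,0]<25)&(hsv[...,1]>110)&(hsv[...,2]>110)).astype(np.uint8)
    x0,y0,x1,y1=box;k=np.zeros_like(m);k[y0:y1,x0:x1]=m[y0:y1,x0:x1]
    k=cv2.morphologyEx(k,cv2.MORPH_OPEN,np.ones((9,9)))
    cs=max(cv2.findContours(k,0,1)[0],key=cv2.contourArea)
    h=cv2.convexHull(cs)[:,0]
    P=np.array([ray(c,u,v,.032)[:2] for u,v in h])
    A=np.c_[2*P,np.ones(len(P))];s=np.linalg.lstsq(A,(P**2).sum(1),rcond=None)[0]
    print(n,"centre",s[:2],"r",np.sqrt(s[2]+s[0]**2+s[1]**2))
    cr=c["color"][y0-10:y1+10,x0-10:x1+10,::-1]
    cv2.imwrite(f"pics/{n}c.png",cv2.resize(cr,None,fx=4.2,fy=4.2,interpolation=cv2.INTER_CUBIC)[:600])
```

```text
top centre [0.60609499 0.00591413] r 0.1727950180925731
side centre [0.60997698 0.00383293] r 0.17140675563580146
```

View pics/topc.png

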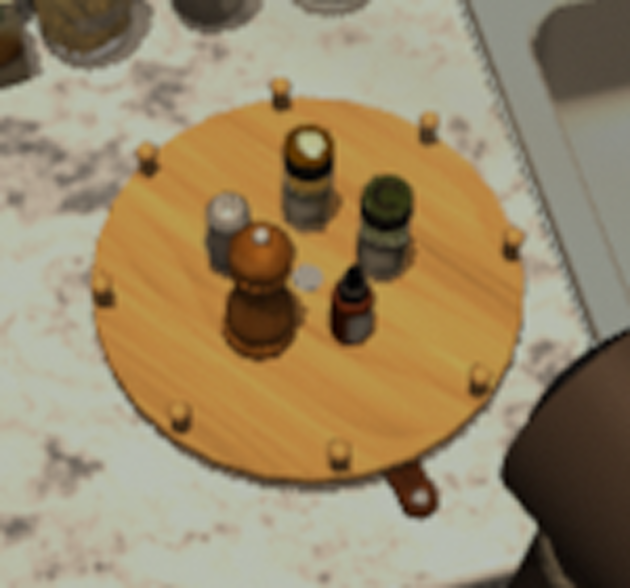

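View pics/sidec.png

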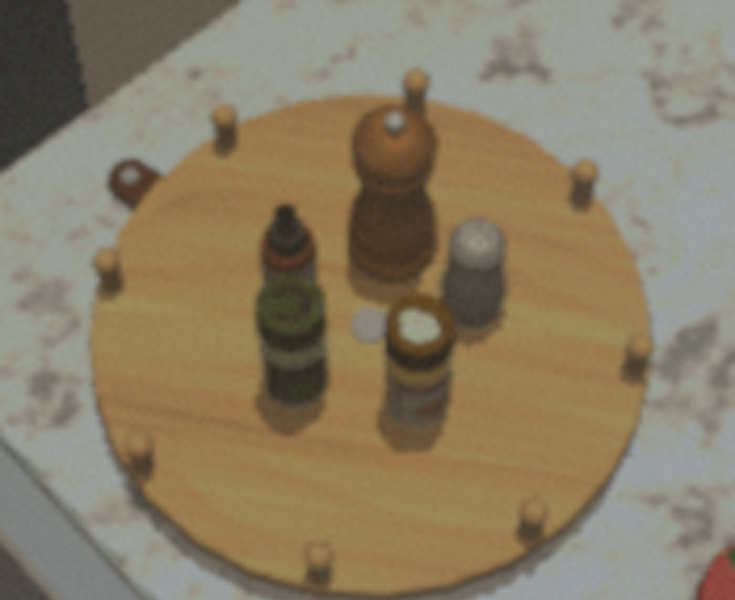

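The crops show the mill's ball at (262,234) in the top crop and (395,121) in the side crop. The pointer's end spot is at (420,497) and (130,175). All eight post heads are visible.

Run:
```python
from h import *
ct,cs=capture("top"),capture("side")
T=lambda x,y,z:ray(ct,x/4.2+270,y/4.2+170,z)[:2]
S=lambda x,y,z:ray(cs,x/4.2+235,y/4.2+185,z)[:2]
ctr=(T(309,278,.034)+S(370,326,.034))/2;print("hub",T(309,278,.034),S(370,326,.034))
pp=[];
for n,a,b,z in(("ptr",(420,497),(130,175),.011),("mill",(262,234),(395,121),.178)):
    p,q=T(*a,z),S(*b,z);m=(p+q)/2-ctr;pp.append(np.degrees(np.arctan2(m[1],m[0])));print(n,p,q,np.hypot(*m),pp[-1])
print("turn needed",pp[0]-pp[1])
for a,b in (((340,453),(224,116)),((180,412),(414,81)),((103,285),(584,172)),((148,152),(637,347)),((479,375),(107,260)),((281,88),(531,510)),((430,121),(320,553)),((513,236),(140,444))):
    p,q=T(*a,.061),S(*b,.061);m=(p+q)/2-ctr;print("post",p.round(3),q.round(3),np.hypot(*m).round(3),np.degrees(np.arctan2(m[1],m[0])).round(1))
M=lambda u,v,z:ray(ct,u,v,z)[:2].round(3)
print("mug",M(490,258,.1),"onion",M(228,331,.04),"sidemug",ray(cs,130,300,.1)[:2])
```

```text
hub [0.6051396  0.00329107] [0.61100559 0.00501974]
ptr [ 0.40982999 -0.03090673] [ 0.413077   -0.02791059] 0.1994633236022264 -170.31264251760362
mill [0.57612457 0.05074973] [0.5782812 0.0542441] 0.05735713136477662 122.56131052169233
turn needed -292.87395303929594
post [0.441 0.026] [0.447 0.029] 0.166 171.9
post [0.506 0.134] [0.509 0.137] 0.166 127.4
post [0.628 0.166] [0.632 0.169] 0.165 82.4
post [0.737 0.102] [0.74  0.104] 0.164 37.2
post [ 0.476 -0.095] [ 0.478 -0.093] 0.164 -143.1
post [ 0.769 -0.018] [ 0.771 -0.017] 0.163 -7.6
post [ 0.706 -0.128] [ 0.709 -0.123] 0.163 -52.6
post [ 0.585 -0.159] [ 0.588 -0.156] 0.163 -97.6
mug [ 0.376 -0.41 ] onion [0.379 0.434] sidemug [ 0.4029579  -0.41845779]
```

The mill needs about 67° anticlockwise. I'll close the fingers, go round to the front-left, and push the post at 172° along its arc.

Emit:
servo_tool(steps=[[[1.86,-1.81,0,0,0,0],[1.86,-1.81,0,0,0,0],[1.86,-1.81,0,0,0,0],[1.86,-1.81,0,0,0,0],[1.86,-1.81,0,0,0,0],[1.86,-1.81,0,0,0,0],[1.86,-1.81,0,0,0,0],[1.86,-1.81,0,0,0,0]]], hand=0)

```text
t: 0.97
ee_pos: [0.273, -0.3025, 0.3039]
tcp_rot: [3.091, 0.56, 0.0]
contact_force: [1.0, -0.5, 1.0]
opening: 0.0001
finger_force: 0.0
```

Emit:
servo_tool(steps=[[[1.86,-1.81,0,0,0,0],[1.86,-1.81,0,0,0,0],[1.86,-1.81,0,0,0,0],[1.86,-1.81,0,0,0,0],[1.86,-1.81,0,0,0,0],[1.86,-1.81,0,0,0,0],[1.86,-1.81,0,0,0,0],[1.86,-1.81,0,0,0,0]]])

```text
t: 1.63
ee_pos: [0.3615, -0.1146, 0.304]
tcp_rot: [3.091, 0.56, 0.001]
contact_force: [0.8, 0.5, -0.5]
opening: -0.0001
finger_force: 0.0
```

Emit:
servo_tool(steps=[[[1.86,-1.81,0,0,0,0],[1.86,-1.81,0,0,0,0],[1.86,-1.81,0,0,0,0],[1.86,-1.81,0,0,0,0],[1.86,-1.81,0,0,0,0],[1.86,-1.81,0,0,0,0],[1.86,-1.81,0,0,0,0],[1.86,-1.81,0,0,0,0]]])

```text
t: 2.3
ee_pos: [0.4501, 0.0733, 0.3039]
tcp_rot: [3.091, 0.561, 0.0]
contact_force: [-0.1, -0.2, -0.1]
opening: 0.0001
finger_force: 0.0
```

Emit:
servo_tool(steps=[[[0,0,0,0,0,-5.8],[0,0,0,0,0,-5.8],[0,0,0,0,0,-5.8],[0,0,0,0,0,-5.8],[0,0,0,0,0,-5.8],[0,0,0,0,0,-5.8],[0,0,0,0,0,-5.8],[0,0,0,0,0,-5.8]]])

```text
t: 2.97
ee_pos: [0.4497, 0.0719, 0.3039]
tcp_rot: [-2.616, -1.74, 0.0]
contact_force: [-0.4, -0.2, 0.2]
opening: -0.0001
finger_force: 0.0
```

```bash
cat > st.py <<'E'
from h import *
s=state();p=np.array(s["ee_pos"]);R=cv2.Rodrigues(np.array(s["tcp_rot"]))[0]
d=p[:2]-[.608,.004]
print(s["t"],p.round(3),"R",np.hypot(*d).round(3),"phi",np.degrees(np.arctan2(d[1],d[0])).round(1)%360,"xdir",np.degrees(np.arctan2(R[1,0],R[0,0])).round(1),"z",R[:,2].round(3),"F",np.round(s["contact_force"],1),s["opening"],np.round(s["q"],2))
E
python3 st.py
```

```text
2.9667 [0.45  0.072 0.304] R 0.172 phi 156.8 xdir 67.2 z [-0.  0. -1.] F [-0.4 -0.2  0.2] -5.3501927655358645e-05 [ 0.16 -0.01 -0.18  1.4   0.    2.13]
```

Right on target. Next is the descent, with the tip at about 47 mm, then the start of the arc.

Emit:
servo_tool(steps=[[[0,0,2.3,0,0,0],[0,0,2.3,0,0,0],[0,0,2.3,0,0,0],[0,0,2.3,0,0,0],[0,0,2.3,0,0,0],[0,0,2.3,0,0,0],[0,0,2.3,0,0,0],[0,0,2.3,0,0,0]]])

```text
t: 3.63
ee_pos: [0.4496, 0.0719, 0.1189]
tcp_rot: [2.62, 1.733, 0.0]
contact_force: [0.7, 0.1, 0.7]
opening: 0.0004
finger_force: 0.0
```

Emit:
servo_tool(steps=[[[-0.75,0,0,0,0,-2.5],[-0.75,0,0,0,0,-2.5],[-0.75,0,0,0,0,-2.5],[-0.75,0,0,0,0,-2.5],[-0.75,0,0,0,0,-2.5],[-0.75,0,0,0,0,-2.5],[-0.75,0,0,0,0,-2.5],[-0.75,0,0,0,0,-2.5]]])

```text
t: 4.3
ee_pos: [0.435, 0.0139, 0.1199]
tcp_rot: [-2.277, -2.164, -0.001]
contact_force: [0.5, 1.1, 0.0]
opening: -0.0001
finger_force: 0.4
```

```bash
python3 st.py; python3 -c "
from h import *
c=capture('side');cv2.imwrite('pics/s1.png',cv2.resize(c['color'][150:350,200:420,::-1],None,fx=3,fy=3))"
```

```text
4.3 [0.435 0.014 0.12 ] R 0.173 phi 176.7 xdir 87.1 z [ 0.     0.001 -1.   ] F [0.5 1.1 0. ] -0.00010509245433054733 [ 0.03  0.03 -0.56  0.98  0.    1.65]
```

View pics/s1.png

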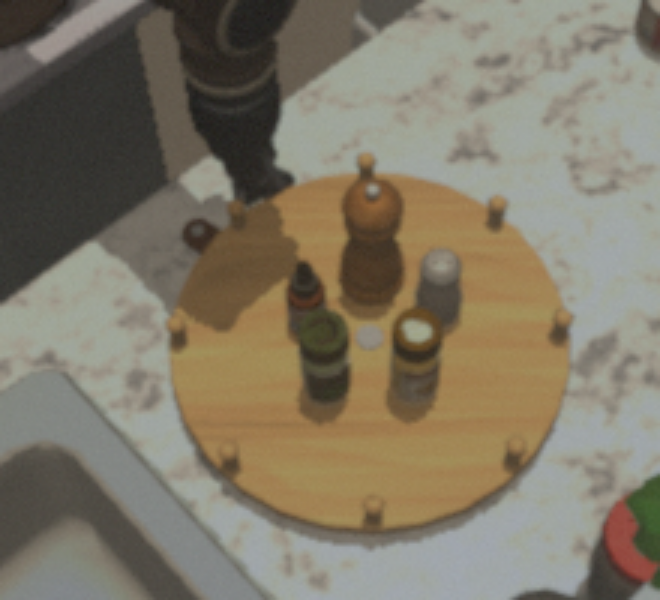

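The gripper is behind the post, which is now at (237,210). The plate has begun to turn the right way and everything stands clear of the gripper, so I'll continue.

Emit:
servo_tool(steps=[[[-0.75,0,0,0,0,-2.5],[-0.75,0,0,0,0,-2.5],[-0.75,0,0,0,0,-2.5],[-0.75,0,0,0,0,-2.5],[-0.75,0,0,0,0,-2.5],[-0.75,0,0,0,0,-2.5],[-0.75,0,0,0,0,-2.5],[-0.75,0,0,0,0,-2.5]]])

```text
t: 5.02
ee_pos: [0.441, -0.0453, 0.1199]
tcp_rot: [-1.868, -2.525, -0.001]
contact_force: [-1.3, 0.9, 0.6]
opening: -0.0001
finger_force: 0.4
```

Emit:
servo_tool(steps=[[[-0.75,0,0,0,0,-2.5],[-0.75,0,0,0,0,-2.5],[-0.75,0,0,0,0,-2.5],[-0.75,0,0,0,0,-2.5],[-0.75,0,0,0,0,-2.5],[-0.75,0,0,0,0,-2.5],[-0.75,0,0,0,0,-2.5],[-0.6,0,0,0,0,-2]]])

```text
t: 5.68
ee_pos: [0.4661, -0.098, 0.1198]
tcp_rot: [-1.414, -2.805, -0.0]
contact_force: [-0.3, 1.8, -0.0]
opening: 0.0002
finger_force: 0.4
```

```bash
python3 st.py; python3 -c "
from h import *
c=capture('side');cv2.imwrite('pics/s2.png',cv2.resize(c['color'][150:350,200:420,::-1],None,fx=3,fy=3))"
```

```text
5.6833 [ 0.466 -0.098  0.12 ] R 0.175 phi 215.7 xdir 126.5 z [-0.  0. -1.] F [-0.3  1.8 -0. ] 0.00016200927169672272 [-0.21  0.1  -0.48  0.99  0.    0.73]
```

View pics/s2.png

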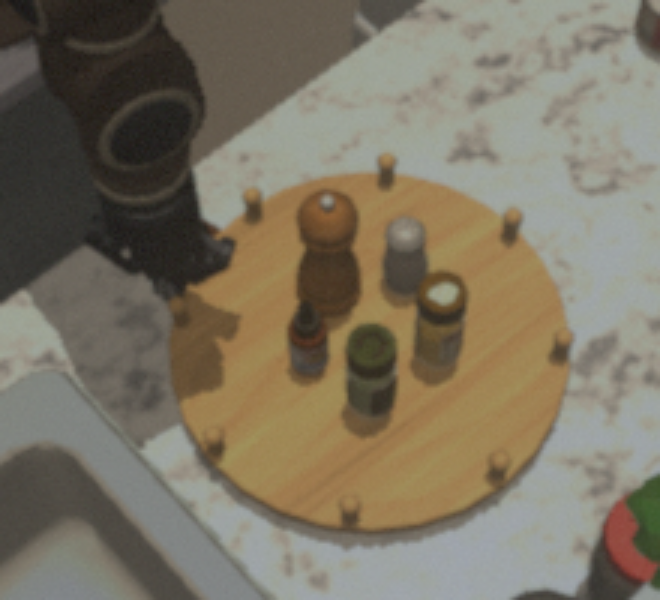

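The mill's ball is at crop (327,202) and the pushed post at (179,308). Everything is upright. I'll work out what's left to turn.

Run:
```python
from h import *
c=capture("side")
for u,v,z in((327,202,.178),(179,308,.061)):
    p=ray(c,200+u/3,150+v/3,z)[:2]-[.611,.005];print(np.hypot(*p),np.degrees(np.arctan2(p[1],p[0]))%360)
```

```text
0.058166199535409246 173.02258736483213
0.16338476503978214 222.32337932869103
```

Emit:
servo_tool(steps=[[[-0.73,0,0,0,0,-2.4],[-0.73,0,0,0,0,-2.4],[-0.73,0,0,0,0,-2.4],[-0.73,0,0,0,0,-2.4],[-0.73,0,0,0,0,-2.4],[-0.73,0,0,0,0,-2.4],[-0.73,0,0,0,0,-2.3],[0,0,0,0,0,0]]])

```text
t: 6.45
ee_pos: [0.5019, -0.1349, 0.1199]
tcp_rot: [0.994, 2.98, -0.0]
contact_force: [0.2, 0.5, -0.0]
opening: 0.0003
finger_force: 0.0
```

Emit:
servo_tool(steps=[[[0.7,-0.5,0,0,0,0],[0.7,-0.5,0,0,0,0],[0.7,-0.5,0,0,0,0],[0,0,-2,0,0,0],[0,0,-3,0,0,0],[0,0,-3,0,0,0],[0,0,-3,0,0,0],[0,0,-3,0,0,0]]])

```text
t: 7.12
ee_pos: [0.4738, -0.1337, 0.2614]
tcp_rot: [-0.994, -2.98, -0.0]
contact_force: [0.6, -0.0, 0.3]
opening: 0.0003
finger_force: 0.0
```

Emit:
servo_tool(steps=[[[0,-3,0,0,0,0],[0,-3,0,0,0,0],[0,-3,0,0,0,0],[0,-3,0,0,0,0],[0,-2,0,0,0,0],[0,0,0,0,0,0],[0,0,0,0,0,0],[0,0,0,0,0,0]]])

```text
t: 7.78
ee_pos: [0.3909, -0.2456, 0.26]
tcp_rot: [0.994, 2.98, 0.0]
contact_force: [-0.5, -0.5, 0.1]
opening: -0.0004
finger_force: 0.0
```

```bash
python3 st.py; python3 -c "
from h import *
c=capture('side');cv2.imwrite('pics/s3.png',cv2.resize(c['color'][150:350,200:420,::-1],None,fx=3,fy=3))"
```

```text
7.7833 [ 0.391 -0.246  0.26 ] R 0.331 phi 229.0 xdir 143.1 z [ 0.  0. -1.] F [-0.5 -0.5  0.1] -0.00040726395157679576 [-0.56  0.01 -0.26  1.3   0.    0.08]
```

View pics/s3.png

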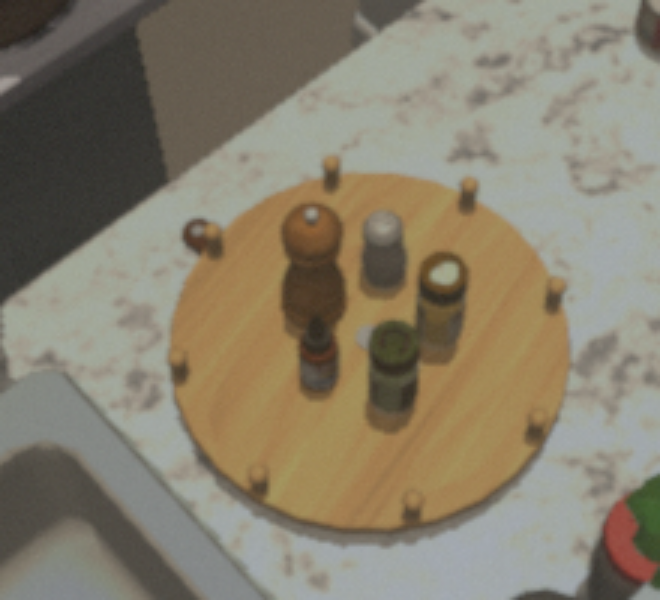

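The arm is clear and everything is upright, with the mill's ball at crop (312,215) and the pointer at (196,235). I'll check the sideways offset and hand in if it's good.

Run:
```python
from h import *
from bench import close_job
c=capture("side");o=np.array([.611,.005])
p=ray(c,200+312/3,150+215/3,.178)[:2]-o
d=np.array([.413,-.028])-o;d/=np.hypot(*d)
lat=d[0]*p[1]-d[1]*p[0];print("along",p@d,"side",lat)
if abs(lat)<.007 and p@d>.04: print(close_job())
```

```text
along 0.05748206194686018 side 0.00039200530258414433
the job is handed in; nothing more can be done
None
```

The pepper mill is round at the front, measured about 0.4 mm off the pointer line (17 mm allowed), with everything upright, the arm clear, and the job handed in at about 8 s of the 64 s; I did not see the judge's verdict.

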